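# Nest the three sorting trays

### The arm

A 6-joint arm with a two-finger parallel gripper is mounted at the origin on the work surface. World frame = base frame: x ahead of the robot, y to its left, z up, the work surface at z = 0. Lengths are in m, angles in degrees, forces in N, time in s.
With the tool pointing down it reaches from about 0.4 to 0.825 m from the base axis. Payload 7 kg.
Tool frame: the origin (TCP) lies at the centre of the arm's flange, where the gripper is bolted on; the fingertips stand 178 mm ahead of it and the grasp point (between the pads) lies 159 mm ahead of it; z points along the fingers, y is the line along which they close (so a half turn about z gives the same grasp; the last joint's range is limited). The gripper opens to 88 mm and grips with 3 to 60 N. Pads are 19 mm wide; open, the fingers measure 130 mm over their backs; the gripper's body (78 mm by 193 mm) begins 47 mm behind the grasp point.
Start: joints at [-52.592, 20.546, 0.682, 0, -70.136, -16.507], TCP at [0.241, -0.631, 0.405] pointing down, gripper open.
Joint ranges: [-176.03, 176.03], [-82.01, 121.73], [-58.28, 71.71], [-173.87, 95.51], [-174.79, -0.11], [-173.66, 173.66]. Speed limits (degrees/s): [136.94, 136.94, 172.46, 180, 180, 180].

### API

Orientations are given as [roll, pitch, yaw] about the fixed x, y, z axes, in that order (R = Rz(yaw) Ry(pitch) Rx(roll)).
In Python, from plant import telemetry, snapshot, workorder, nets gives the robot as it stands.
- The arm moves only by the shell command python3 -m creep 'ROWS'. ROWS is JSON, a list that holds one entry, the list of rows, each a list of 5 numbers: the shift along the tool's x, y, z normalised to -1 to 1, where 1 is 0.2 m, then the turn about the tool's z normalised to -1 to 1, where 1 is pi/2 rad, then the opening, from 0 (shut) to 1 (fully open). In form: [[[x, y, z, spin, hand], ...]]. A call has 1 to 8 rows; each row shifts and turns the commanded pose from where the row before left it, along the tool's axes as they then stand; what a row does not reach is not made up. A row lasts 1/12 s, in which the tool goes at most 41.7 mm and 7.16 degrees, less where a joint would pass 70% of its speed; a pose out of reach is approached as far as the arm can. A call with a number of a shift or a turn outside -1 to 1 is refused whole. A call with a gripper value outside its range is refused whole. The fingers move at their own pace and stop on an object; the grip force is fixed at half the most. Time passes only in rows, so rows that do not move let the fingers close. It gives the time, the measured TCP pose, the force, the opening and the grip force at its end, in the units of the state.
- telemetry.get_obs(): the state, without advancing time (a new reading comes with each control period).
- snapshot(name): name is "scene" or "top"; returns a dict with "frame" (384x512x3 uint8, red, green, blue), "fx", "fy", "cx", "cy" (pixels), "rvec" (rotation vector, rad) and "tvec" (3), from world to camera coordinates, as OpenCV has them. Camera axes: x right, y down, z forward; pixel columns grow to the right and rows downward; lengths in m; the calibration is good to about 2 mm. A picture is of the moment at which its call begins. There is no depth.
- workorder.close_job(): hands the job in; it is judged then, once.
Trained networks look in a picture, given as the dict that the camera call returned (one of the last four; its "shot" number tells which), for a name from the list of things; names that differ only in an ending like _2 or _b are one class to them, and where a whole thing is asked for, a point or a joint stands for the part that bears it (a point fixed in the world has none). Each returns a list of dicts, best first, with "confidence" (0 to 1); they miss things now and then, are a little off and sometimes report something else, mostly with a low value. They report only what shows in the picture. A call takes as long as a camera call. They do not tell look-alikes from the thing itself.
- nets.find_in(picture, query): "uv" ([column, row] in pixels, amid what is visible of it).
- nets.masks_of(picture, query): "region" (384x512 bool, what is visible of it) and "uv" ([column, row] in pixels, amid what is visible of it).
- nets.landmark_of(picture, query): "uv" ([column, row] in pixels: a listed point, or the origin of a listed thing).
The state is a dict: "clock": time; "joint_pos": joint angles; "qvel": joint speeds; "tau": joint torques, N m; "tool_pos": TCP position; "orientation": TCP orientation; "force": force on the tool from outside, world axes, zero at the start; "moment": the same for the moment, N m; "opening": finger opening in m; "gripper_force": force on a finger pad.
Only numpy, scipy, OpenCV 4.12 (cv2) and the standard library are available. Lean on these libraries where they do the work, as an engineer would, in place of code of your own. Each camera call takes 0.05 s, during which the arm holds its last target. There are 200 camera calls.

### The job

Tidy the three sorting trays into one another by sliding them along the table, never lifting or tipping them: first slide the middle-sized teal tray, back wall first, through the open mouth of the big purple tray until it is fully home against the back, then slide the small orange tray fully home into the teal one in the same way. Leave all three flat and nested, and do not disturb the other things on the table.

Things in the scene. Friction and masses are not known exactly. Their poses are not given: they have to be found in the camera images.
- big_tray: Big purple tray, fixed to the table: 136 mm wide (x), 104 mm deep (y), 56 mm high; inside 128 mm wide. Open top; 2 mm floor; 4 mm walls at both sides and at the back (+y), none at the mouth (-y). Origin: centre of underside; x across, y from mouth to back, z up. A tray home in it: same x, y origin and heading (6 mm side play), 2 mm higher.
- middle_tray: Loose middle-sized teal tray, slippery plastic, about 0.22 kg: 116 mm wide (x), 96 mm deep (y), 48 mm high; inside 108 mm wide. Open top; 2 mm floor; 4 mm walls at both sides and at the back (+y), none at the mouth (-y). Origin: centre of underside; x across, y from mouth to back, z up. The last 12 mm under the back wall sweep up 3.5 mm, to ride over floor edges (floor there 6 mm up inside).
- small_tray: Loose small orange tray, slippery plastic, about 0.16 kg: 96 mm wide (x), 88 mm deep (y), 40 mm high; inside 88 mm wide. Open top; 2 mm floor; 4 mm walls at both sides and at the back (+y), none at the mouth (-y). Origin: centre of underside; x across, y from mouth to back, z up. The last 18 mm under the back wall sweep up 6 mm, to ride over floor edges (floor there 8 mm up inside).
- tape_roll: Bystander: yellow tape roll lying flat, 70 mm across, 24 mm high. Origin: centre of the underside.
- stamp: Bystander: wooden rubber stamp, 70 x 50 x 22 mm. Origin: centre of the underside.
- ink_pad: Bystander: black and blue ink pad, 100 x 65 x 17 mm. Origin: centre of the underside.
- paper_punch: Bystander: grey and red paper punch, 100 x 60 x 48 mm. Origin: centre of the underside.
- bead_jar: Bystander: amber jar with white cap, 60 mm across, 75 mm high. Origin: centre of the underside.
- glue_brush: Bystander: red-handled flat brush lying down, 170 mm long, 20 mm high. Origin: its middle, on the table; x from handle to bristles.
Things that resemble listed ones, but are neither listed nor needed, are in the scene too. There is more than one size of the small_tray; the one meant has the size given above. Of the things that look like the middle_tray, the larger one is meant.

How it is judged:
By the outcome, as a careful person would: the job done as asked, in the order asked, and still so for the second after the job is handed in, with the robot touching nothing.
It also fails if it takes over 72 s, if anything falls off the work surface, if the arm or the gripper's body presses on something with over 40 N, if the wrist force passes 120 N, or if a joint passes its speed limit or range.

## Working session

There is one attempt and no reset: what is moved stays moved. The work goes in short steps, Python scripts to look and compute and a shell command to move; the robot and the scene stay as the last step left them, time stands still between calls to the robot, and variables do not carry over. Pictures are saved under pics/ and viewed, at most 10 in all, crops included, and the job is handed in when it is done.

```bash
mkdir -p pics; cat > h.py <<'E'
import numpy as np, cv2
from plant import telemetry, snapshot, workorder, nets
def P(s):
    R=cv2.Rodrigues(np.array(s['rvec'],float))[0]; t=np.array(s['tvec'],float).ravel()
    K=np.array([[s['fx'],0,s['cx']],[0,s['fy'],s['cy']],[0,0,1]]); return K,R,t
def ray(s,uv,z):
    K,R,t=P(s); uv=np.atleast_2d(np.array(uv,float))
    d=(np.linalg.inv(K)@np.c_[uv,np.ones(len(uv))].T).T@R; c=-R.T@t
    return c+d*((z-c[2])/d[:,2])[:,None]
def proj(s,X):
    K,R,t=P(s); p=(np.atleast_2d(X)@R.T+t)@K.T; return p[:,:2]/p[:,2:]
def save(s,n,crop=None,k=1):
    f=s['frame'][...,::-1]
    if crop: f=f[crop[1]:crop[3],crop[0]:crop[2]]
    cv2.imwrite('pics/'+n,cv2.resize(f,None,fx=k,fy=k,interpolation=cv2.INTER_CUBIC))
E
python3 - <<'E'
from h import *
a=snapshot('top');b=snapshot('scene')
save(a,'top.png',k=1.55);save(b,'scene.png',k=1.55)
for n,s in(('top',a),('scene',b)):
    K,R,t=P(s);print(n,(-R.T@t).round(3),K[0,0])
    for q in('big_tray','middle_tray','small_tray','tape_roll','stamp','ink_pad','paper_punch','bead_jar','glue_brush'):
        print(q,[(np.round(d['uv']).astype(int).tolist(),round(d['confidence'],2),ray(s,d['uv'],0)[0][:2].round(3).tolist()) for d in nets.landmark_of(s,q)])
o=telemetry.get_obs();print(o['clock'],o['tool_pos'],o['orientation'],o['opening'])
E
```

```text
top [0.371 0.028 1.058] 415.11934284181876
big_tray [([174, 160], 0.88, [0.621, 0.218])]
middle_tray [([343, 290], 0.87, [0.281, -0.204]), ([307, 152], 0.62, [0.635, -0.13]), ([99, 196], 0.29, [0.529, 0.41])]
small_tray [([339, 221], 0.89, [0.451, -0.205]), ([399, 127], 0.78, [0.696, -0.378]), ([414, 252], 0.61, [0.369, -0.391])]
tape_roll [([227, 257], 0.78, [0.368, 0.082])]
stamp [([149, 247], 0.84, [0.397, 0.28])]
ink_pad [([237, 96], 0.66, [0.791, 0.05]), ([100, 196], 0.27, [0.529, 0.407])]
paper_punch [([147, 108], 0.8, [0.761, 0.289]), ([239, 98], 0.27, [0.785, 0.047])]
bead_jar [([418, 185], 0.95, [0.542, -0.413])]
glue_brush [([98, 196], 0.63, [0.529, 0.412])]
scene [1.173 0.457 0.548] 371.177704039242
big_tray [([309, 255], 0.67, [0.609, 0.218]), ([139, 159], 0.27, [0.551, -0.403])]
middle_tray [([241, 146], 0.97, [0.279, -0.215]), ([182, 206], 0.88, [0.647, -0.124])]
small_tray [([183, 142], 0.7, [0.379, -0.385]), ([98, 181], 0.66, [0.707, -0.388]), ([211, 164], 0.6, [0.438, -0.21])]
tape_roll [([309, 190], 0.57, [0.378, 0.094]), ([192, 268], 0.42, [0.792, 0.049])]
stamp [([306, 189], 0.7, [0.379, 0.085]), ([371, 226], 0.61, [0.428, 0.288])]
ink_pad [([193, 265], 0.64, [0.784, 0.045])]
paper_punch [([304, 314], 0.59, [0.752, 0.287])]
bead_jar [([140, 162], 0.78, [0.56, -0.387])]
glue_brush [([413, 272], 0.85, [0.521, 0.414])]
1.0 [ 0.24077291 -0.6305542   0.40467311] [ 1.79999612e+02  9.42680486e-04 -1.59099448e+02] 0.08747945370630755
```

View pics/top.png

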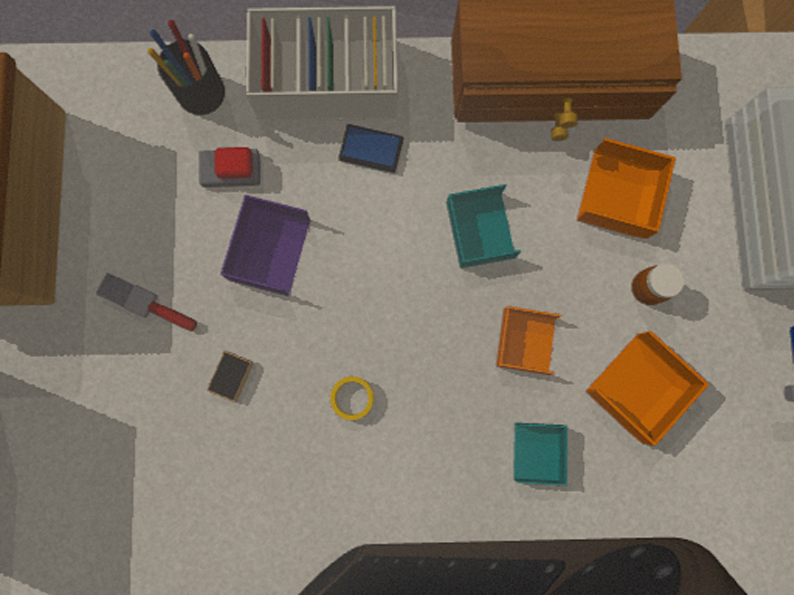

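View pics/scene.png

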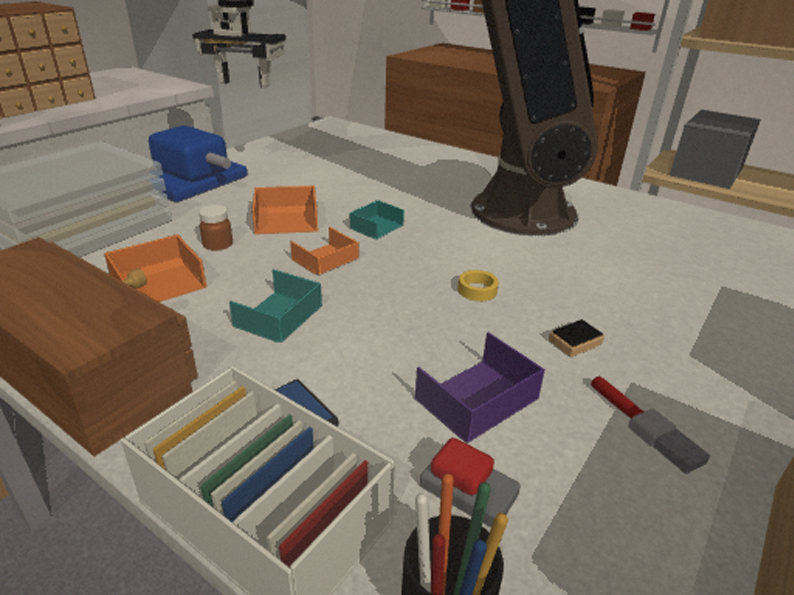

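Both views show the scene (displayed at 1.55×, so raw pixels are lower):
- **Purple tray:** raw top pixel (172,158), with its mouth facing right (-y).
- **Teal candidates:** (311,146), larger and open to the right, and (348,292), smaller.
- **Orange candidates:** (341,219), small and open to the right; (404,122) and (418,250), both clearly bigger.

From the descriptions, teal (311,146) and orange (341,219) are the ones meant. I'll confirm that with size fits and one crop.

```bash
cat >> h.py <<'E'
from scipy.optimize import minimize
DIM=dict(big_tray=(.136,.104,.056),middle_tray=(.116,.096,.048),small_tray=(.096,.088,.040))
def quads(n,p,sc=1,z0=0):
    w,d,h=np.array(DIM[n])*sc; w/=2;d/=2
    c=np.array([[-w,-d],[w,-d],[w,d],[-w,d]]);a=p[2];R=np.array([[np.cos(a),-np.sin(a)],[np.sin(a),np.cos(a)]])
    c=c@R.T+p[:2];lo=np.c_[c,np.full(4,z0)];hi=np.c_[c,np.full(4,z0+h)]
    return [lo]+[np.array([lo[i],lo[j],hi[j],hi[i]]) for i,j in((1,2),(2,3),(3,0))]
def sil(s,n,p,sc=1,z0=0):
    m=np.zeros((384*4,512*4),np.uint8)
    for q in quads(n,p,sc,z0): cv2.fillPoly(m,[np.round(proj(s,q)*4+1.5).astype(int)],1)
    return cv2.resize(m.astype(np.float32),(512,384),interpolation=cv2.INTER_AREA)
def cost(views,n,p,sc,z0):
    c=0
    for s,m in views:
        a=sil(s,n,p,sc,z0); c+=1-np.minimum(a,m).sum()/np.maximum(a,m).sum()
    return c/len(views)
def fit(views,n,xy,yaws,z0=0,scale=False):
    best=None
    for y in yaws:
        f=lambda v:cost(views,n,(v[0]/100,v[1]/100,v[2]/10),v[3] if scale else 1,z0)
        v=[xy[0]*100,xy[1]*100,y*10]+([1.] if scale else [])
        S=np.vstack([v]+[np.array(v)+d for d in np.diag([1,1,1.5]+([.1] if scale else []))])
        r=minimize(f,v,method='Nelder-Mead',options=dict(initial_simplex=S,maxiter=150,xatol=.01,fatol=1e-4))
        if best is None or r.fun<best.fun: best=r
    v=best.x; return np.r_[v[0]/100,v[1]/100,np.rad2deg(v[2]/10),v[3:]],best.fun
E
python3 - <<'E'
from h import *
a=snapshot('top');b=snapshot('scene')
save(a,'crop.png',(280,100,480,310),2.8)
for q in DIM:
    A=nets.masks_of(a,q);B=nets.masks_of(b,q)
    for d in A:
        x=ray(a,d['uv'],.01)[0]
        bb=sorted(B,key=lambda e:np.hypot(*(np.array(e['uv'])-proj(b,[*x[:2],.02])[0])))
        v=[(a,d['region'].astype(np.float32))]
        if bb and np.hypot(*(np.array(bb[0]['uv'])-proj(b,[*x[:2],.02])[0]))<25: v.append((b,bb[0]['region'].astype(np.float32)))
        Y=np.deg2rad([0,90,180,270])
        r,c=fit(v,q,x[:2],Y,scale=True); r2,c2=fit(v,q,x[:2],Y)
        print(q,np.round(d['uv']),round(d['confidence'],2),len(v),'scaled',r.round(4),round(c,3),'nominal',r2.round(4),round(c2,3))
E
```

```text
big_tray [170. 160.] 0.84 2 scaled [  0.6173   0.2187 -15.8799   0.9819] 0.033 nominal [6.173000e-01 2.184000e-01 3.445892e+02] 0.047
middle_tray [346. 292.] 0.7 2 scaled [  0.2765  -0.2116 174.7509   0.7617] 0.046 nominal [ 0.2694 -0.2197  7.8943] 0.362
middle_tray [307. 150.] 0.61 2 scaled [ 0.6443 -0.1369  9.3397  0.9912] 0.042 nominal [ 0.6445 -0.1371  9.4827] 0.046
small_tray [337. 222.] 0.78 1 scaled [  0.4533  -0.2032 -10.585    0.9825] 0.034 nominal [  0.4534  -0.2032 -10.47  ] 0.041
small_tray [417. 252.] 0.72 2 scaled [  0.3749  -0.3838 134.5985   1.3634] 0.033 nominal [  0.3763  -0.3865 179.452 ] 0.43
small_tray [402. 123.] 0.69 2 scaled [  0.7019  -0.3776 162.8513   1.3402] 0.114 nominal [  0.684   -0.3751 169.4341] 0.421
```

View pics/crop.png

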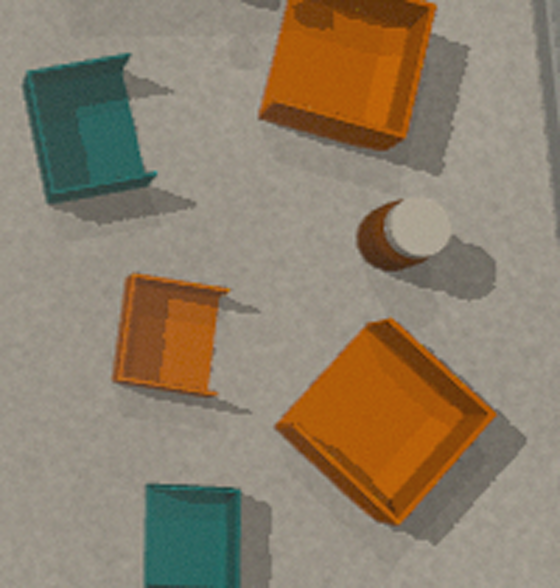

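The crop confirms both choices. The chosen teal tray fits at scale 0.99 (the other is 0.76), and the chosen orange tray fits at 0.98 (the others are about 1.35). Both have their back walls toward the purple tray. First I'll turn and travel at height.

```bash
cat >> h.py <<'E'
def to(x,y,z,yaw):
    o=telemetry.get_obs();p=np.array(o['tool_pos']);w=o['orientation'][2];a=np.deg2rad(w)
    d=np.array([x,y,z])-p;tx=[np.cos(a),np.sin(a)];ty=[np.sin(a),-np.cos(a)]
    t=np.array([d[:2]@tx,d[:2]@ty,-d[2]])
    print('clk',round(o['clock'],2),'p',p.round(4),'yaw',round(w,2),'F',np.round(o['force'],1),'op',round(o['opening'],4),'| total units',(t/.2).round(4),'spin',round(-((yaw-w+180)%360-180)/90,4))
E
python3 -m creep '[[[0,0,0,-0.0793,0.45],[0,0,0,-0.0793,0.45],[0,0,0,-0.0793,0.45],[0,0,0,-0.0793,0.45],[0,0,0,-0.0793,0.45],[0,0,0,-0.0793,0.45],[0,0,0,-0.0793,0.45],[0,0,0,-0.0793,0.45]]]' | tail -c 400
python3 -m creep '[[[0,0,0,-0.0793,0.45],[0,0,0,-0.0793,0.45],[0,0,0,-0.0793,0.45],[-0.11,-0.12,0,0,0.45],[-0.11,-0.12,0,0,0.45],[-0.11,-0.12,0,0,0.45],[-0.11,-0.12,0,0,0.45],[-0.11,-0.12,0,0,0.45]]]' | tail -c 400
python3 -m creep '[[[-0.11,-0.12,0,0,0.45],[-0.11,-0.12,0,0,0.45],[-0.11,-0.12,0,0,0.45],[-0.11,-0.12,0,0,0.45],[-0.11,-0.12,0,0,0.45],[-0.11,-0.12,0,0,0.45],[-0.11,-0.12,0,0,0.45],[-0.11,-0.12,0,0,0.45]]]' | tail -c 400
python3 -m creep '[[[-0.11,-0.12,0,0,0.45],[-0.11,-0.12,0,0,0.45],[-0.11,-0.12,0,0,0.45],[-0.11,-0.12,0,0,0.45],[-0.11,-0.12,0,0,0.45],[-0.11,-0.12,0,0,0.45]]]' | tail -c 400
python3 -c "
from h import *
to(.6412,-.1174,.194,-80.55)"
```

```text
clock: 2.07
tool_pos: [0.2408, -0.6306, 0.4047]
orientation: [180.0, -0.0, -101.6]
force: [0.3, -0.7, -0.1]
opening: 0.0423
gripper_force: 0.0
clock: 2.73
tool_pos: [0.3418, -0.5012, 0.4047]
orientation: [-180.0, -0.0, -80.6]
force: [0.0, -0.8, 0.3]
opening: 0.0397
gripper_force: 0.0
clock: 3.4
tool_pos: [0.5026, -0.296, 0.405]
orientation: [-180.0, -0.0, -80.6]
force: [0.5, -0.0, -0.2]
opening: 0.0392
gripper_force: 0.0
clock: 3.9
tool_pos: [0.6231, -0.1422, 0.4049]
orientation: [-180.0, -0.0, -80.6]
force: [0.5, -0.6, -0.6]
opening: 0.0395
gripper_force: 0.0
clk 3.9 p [ 0.6231 -0.1422  0.4049] yaw -80.58 F [ 0.5 -0.6 -0.6] op 0.0395 | total units [-0.1075 -0.1096  1.0543] spin -0.0004
```

```bash
python3 -m creep '[[[-0.11,-0.12,0,0,0.45],[0,0,0.15,0,0.45],[0,0,0.15,0,0.45],[0,0,0.15,0,0.45],[0,0,0.15,0,0.45],[0,0,0.15,0,0.45],[0,0,0.05,0,0.45],[0,0,0,0,0.45]]]' | tail -c 400
python3 - <<'E'
from h import *
to(.6412,-.1174,.194,-80.55)
b=snapshot('scene');save(b,'s2.png',(130,100,330,300),3)
E
```

```text
clock: 4.57
tool_pos: [0.6414, -0.1181, 0.2417]
orientation: [179.7, 0.0, -80.6]
force: [-0.4, -0.7, 1.2]
opening: 0.0395
gripper_force: 0.0
clk 4.57 p [ 0.6414 -0.1181  0.2417] yaw -80.61 F [-0.4 -0.7  1.2] op 0.0395 | total units [-0.0036  0.0005  0.2385] spin -0.0007
```

View pics/s2.png

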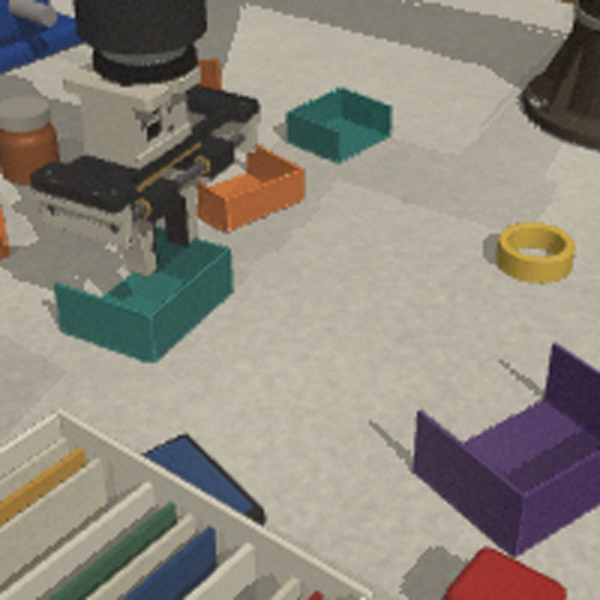

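The fingers hang over the teal tray at crop (145,255) and (185,225), between its side walls. I'll go down and open inside it.

```bash
python3 -m creep '[[[0,0,0.1,0,0.45],[0,0,0.08,0,0.45],[0,0,0.055,0,0.45],[0,0,0,0,0.45],[0,0,0,0,0.6],[0,0,0,0,0.7],[0,0,0,0,0.7],[0,0,0,0,0.7]]]' | tail -c 400
python3 - <<'E'
from h import *
to(.6412,-.1174,.194,-80.55)
# staged pose: middle origin 160mm behind big, TCP 34mm ahead
u=np.array([np.sin(np.deg2rad(15.5)),np.cos(np.deg2rad(15.5))])
B=np.array([.6173,.2184]);S=B-.126*u;print('stage tcp',S.round(4),'home tcp',(B+.0345*u).round(4))
E
```

```text
clock: 5.28
tool_pos: [0.6428, -0.118, 0.1989]
orientation: [-179.9, -0.0, -80.6]
force: [0.6, -0.5, 0.2]
opening: 0.0589
gripper_force: 0.0
clk 5.28 p [ 0.6428 -0.118   0.1989] yaw -80.58 F [ 0.6 -0.5  0.2] op 0.0589 | total units [-0.0043  0.0074  0.0244] spin -0.0004
stage tcp [0.5836 0.097 ] home tcp [0.6265 0.2516]
```

```bash
python3 -m creep '[[[-0.03,0,0.022,0,0.7],[-0.055,0.007,0,0.0139,0.7],[-0.055,0.007,0,0.0139,0.7],[-0.055,0.007,0,0.0139,0.7],[-0.055,0.007,0,0.0139,0.7]]]' | tail -c 400
python3 -m creep '[[[-0.0544,0.012,0,0.0139,0.7],[-0.0544,0.012,0,0.0139,0.7],[-0.0544,0.012,0,0.0139,0.7],[-0.0544,0.012,0,0.0139,0.7],[-0.053,0.0167,0,0.0139,0.7],[-0.053,0.0167,0,0.0139,0.7],[-0.053,0.0167,0,0.0139,0.7],[-0.053,0.0167,0,0.0139,0.7]]]' | tail -c 400
python3 - <<'E'
from h import *
to(.5836,.097,.194,-105.5)
a=snapshot('top');save(a,'t3.png',(130,100,350,260),3)
E
```

```text
clock: 5.7
tool_pos: [0.6298, -0.0686, 0.1932]
orientation: [-180.0, -0.0, -85.7]
force: [0.8, -1.2, 0.3]
opening: 0.0611
gripper_force: 0.3
clock: 6.37
tool_pos: [0.6068, 0.0175, 0.1933]
orientation: [-180.0, -0.0, -95.7]
force: [-0.1, -0.4, -1.2]
opening: 0.0613
gripper_force: 0.3
clk 6.37 p [0.6068 0.0175 0.1933] yaw -95.66 F [-0.1 -0.4 -1.2] op 0.0613 | total units [-0.384   0.1545 -0.0036] spin 0.1094
```

View pics/t3.png

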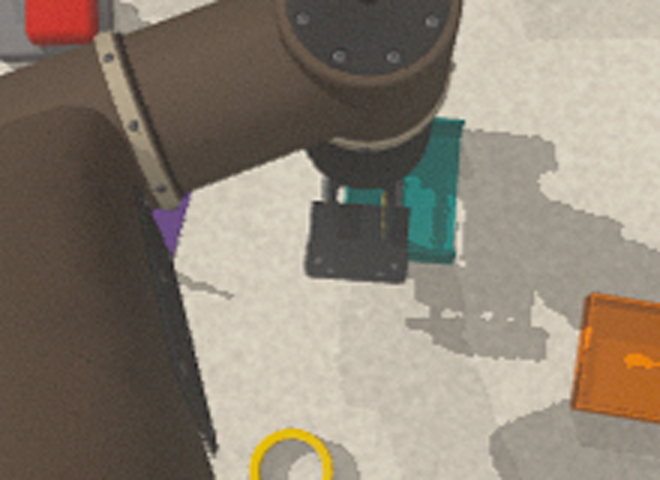

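The teal tray is following: its mouth shows at crop (455,190), square behind the fingers. I'll go on to the staging pose and square it up there.

```bash
python3 -m creep '[[[-0.047,0.02,0,0.0137,0.7],[-0.047,0.021,0,0.0137,0.7],[-0.047,0.022,0,0.0137,0.7],[-0.047,0.023,0,0.0137,0.7],[-0.047,0.024,0,0.0137,0.7],[-0.046,0.024,0,0.0137,0.7],[-0.046,0.024,0,0.0137,0.7],[0,0,0,0.013,0.7]]]' | tail -c 400
python3 - <<'E'
from h import *
to(.5836,.097,.194,-105.5)
b=snapshot('scene')
for q in('middle_tray','big_tray'):
  for d in nets.masks_of(b,q):
    x=ray(b,d['uv'],.02)[0]
    print(q,d['uv'],x.round(3),*(r.round(4) if hasattr(r,'round') else r for r in fit([(b,d['region'].astype(np.float32))],q,x[:2],[np.deg2rad(-15)])))
save(b,'s3.png',(170,120,390,300),3.3)
E
```

```text
clock: 7.08
tool_pos: [0.5862, 0.0878, 0.1933]
orientation: [-180.0, 0.0, -105.4]
force: [-0.4, -0.3, -0.8]
opening: 0.0616
gripper_force: 0.0
clk 7.08 p [0.5862 0.0878 0.1933] yaw -105.38 F [-0.4 -0.3 -0.8] op 0.0616 | total units [-0.041   0.0247 -0.0033] spin 0.0013
middle_tray [235.4, 138.9] [ 0.284 -0.236  0.02 ] [ 0.2917 -0.2346 35.8903] 0.4636
middle_tray [261.6, 220.9] [0.596 0.085 0.02 ] [  0.5836   0.0582 -22.9381] 0.3682
middle_tray [197.1, 254.8] [0.771 0.046 0.02 ] [ 7.58500e-01  3.33000e-02 -4.94645e+01] 0.8009
big_tray [208.3, 161.7] [ 0.458 -0.201  0.02 ] [  0.4444  -0.2163 -10.6599] 0.4544
big_tray [315.1, 249.7] [0.607 0.231 0.02 ] [  0.6176   0.218  -15.5679] 0.0378
```

View pics/s3.png

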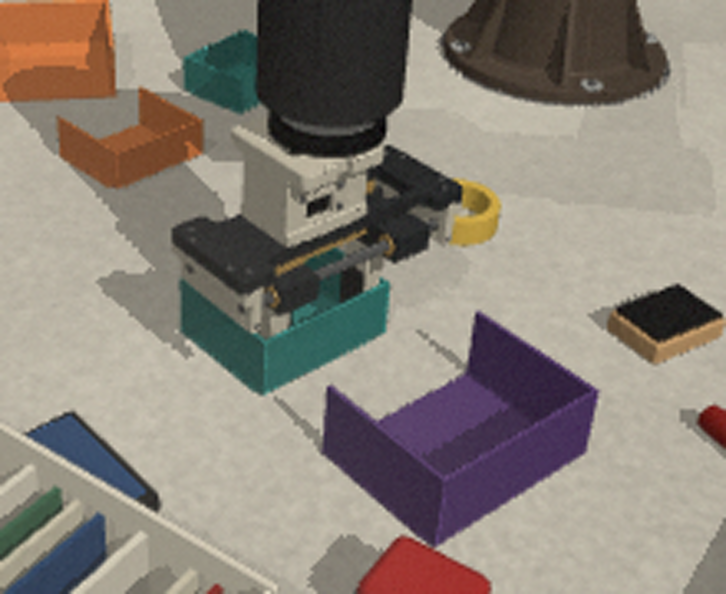

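The teal tray sits square in front of the purple mouth, with its back wall's lower corners at about crop (262,392) and (388,330). I'll check its lateral offset from those corners.

```bash
python3 - <<'E'
from h import *
b=snapshot('scene')
u=np.array([np.sin(np.deg2rad(15.55)),np.cos(np.deg2rad(15.55))]);v=np.array([u[1],-u[0]]);B=np.array([.6175,.2182])
# teal outline from colour: use own mask in hsv
hsv=cv2.cvtColor(b['frame'],cv2.COLOR_RGB2HSV);m=((hsv[...,0]>80)&(hsv[...,0]<96)&(hsv[...,1]>110)).astype(np.uint8)
m[:, :215]=0;m[:195]=0;m[:,300:]=0
ys,xs=np.nonzero(m);print(m.sum(),xs.min(),xs.max(),ys.max())
print('bottom corner',xs[ys==ys.max()],ys.max(),'right col rows',ys[xs==xs.max()])
for uv,z in(([249.4,238.8],.0035),([287.6,220],.0035),([287.6,206.4],.048),([250.6,223],.048)):
    p=ray(b,uv,z)[0][:2]-B;print('lateral',round(p@v*1000,1),'along',round(p@u*1000,1))
p=np.array(telemetry.get_obs()['tool_pos'][:2])-B;print('tcp lat',p@v,'along',p@u)
to(.5836,.097,.194,-105.55)
E
```

```text
703 227 287 238
bottom corner [250] 238 right col rows [206 207 208 209]
lateral 64.4 along -115.8
lateral -52.6 along -115.6
lateral -45.6 along -113.3
lateral 62.9 along -115.3
tcp lat 0.005535467457853209 along -0.1354963477082591
clk 7.28 p [0.5865 0.0862 0.1932] yaw -105.37 F [0.9 1.  0. ] op 0.061 | total units [-0.0483  0.0284 -0.0038] spin 0.0021
```

```bash
python3 -m creep '[[[-0.01,0.009,0,0,0.7],[-0.01,0.009,0,0,0.7],[-0.01,0.01,0,0.001,0.7],[-0.03,0,0,0,0.7],[-0.05,0,0,0,0.7],[-0.05,0,0,0,0.7],[-0.05,0,0,0,0.7],[-0.05,0,0,0,0.7]]]' | tail -c 400
python3 -m creep '[[[-0.05,0,0,0,0.7],[-0.05,0,0,0,0.7],[-0.05,0,0,0,0.7],[-0.05,0,0,0,0.7],[-0.05,0,0,0,0.7],[-0.05,0,0,0,0.7],[-0.05,0,0,0,0.7]]]' | tail -c 400
python3 - <<'E'
from h import *
to(.6267,.2514,.194,-105.55)
b=snapshot('scene');save(b,'s4.png',(230,150,410,300),3.6)
E
```

```text
clock: 7.95
tool_pos: [0.5954, 0.1393, 0.1933]
orientation: [-180.0, 0.0, -105.5]
force: [-0.6, -0.6, 0.1]
opening: 0.0614
gripper_force: 0.5
clock: 8.53
tool_pos: [0.6139, 0.2065, 0.1932]
orientation: [180.0, 0.0, -105.5]
force: [-0.4, -0.5, -1.5]
opening: 0.0612
gripper_force: 0.2
clk 8.53 p [0.6139 0.2065 0.1932] yaw -105.49 F [-0.4 -0.5 -1.5] op 0.0612 | total units [-0.2332 -0.0016 -0.004 ] spin 0.0006
```

View pics/s4.png

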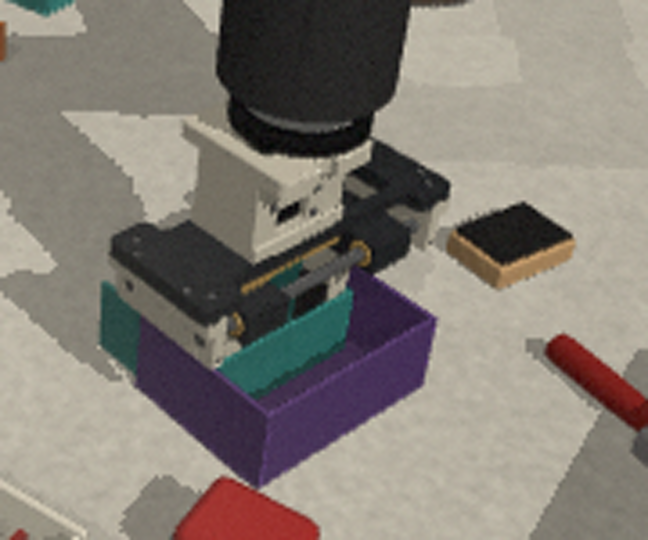

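The teal tray is well inside and clear of both purple walls, with its back wall at crop (285,345). I'll push it home gently.

```bash
python3 -m creep '[[[-0.04,0,0,0,0.7],[-0.04,0,0,0,0.7],[-0.04,0,0,0,0.7],[-0.03,0,0,0,0.7],[-0.015,0,0,0,0.7],[-0.01,0,0,0,0.7],[-0.01,0,0,0,0.7]]]' | tail -c 400
for i in 1 2 3; do python3 -m creep '[[[-0.01,0,0,0,0.7],[-0.005,0,0,0,0.7]]]' | sed -n 2,4p; done
python3 -c "
from h import *
to(.6267,.2514,.194,-105.55)"
```

```text
clock: 9.17
tool_pos: [0.6235, 0.2412, 0.1932]
orientation: [180.0, -0.0, -105.5]
force: [-0.8, -0.4, -0.1]
opening: 0.0613
gripper_force: 0.3
tool_pos: [0.6243, 0.244, 0.1932]
orientation: [180.0, -0.0, -105.5]
force: [-0.1, 0.2, -0.3]
tool_pos: [0.6252, 0.2469, 0.1933]
orientation: [-180.0, 0.0, -105.5]
force: [-0.3, -0.1, -0.5]
tool_pos: [0.6259, 0.2496, 0.1933]
orientation: [180.0, -0.0, -105.5]
force: [0.3, -4.8, 2.1]
clk 9.67 p [0.6259 0.2496 0.1933] yaw -105.51 F [ 0.3 -4.8  2.1] op 0.0615 | total units [-0.0095 -0.0014 -0.0037] spin 0.0004
```

```bash
python3 -m creep '[[[-0.007,0,0,0,0.7],[0,0,0,0,0.7]]]' | sed -n 2,4p
python3 -m creep '[[[0.02,0,0,0,0.45],[0.03,0,0,0,0.45],[0,0,0,0,0.45],[0,0,-0.05,0,0.45],[0,0,-0.1,0,0.2],[0,0,-0.2,0,0.2],[0,0,-0.2,0,0.2],[0,0,-0.2,0,0.2]]]' | tail -c 400
python3 - <<'E'
from h import *
r=np.deg2rad(-10.5);to(.4534-.018*np.sin(r),-.2032+.018*np.cos(r),.36,-100.5)
b=snapshot('scene')
for q in('middle_tray','small_tray'):
  for d in nets.masks_of(b,q):
    x=ray(b,d['uv'],.02)[0]
    print(q,np.round(d['uv']),x.round(3),*(r.round(4) if hasattr(r,'round') else r for r in fit([(b,d['region'].astype(np.float32))],q,x[:2],np.deg2rad([-12]))))
E
```

```text
tool_pos: [0.6261, 0.2499, 0.1933]
orientation: [179.9, -0.1, -105.5]
force: [-1.1, -6.7, 2.5]
clock: 10.5
tool_pos: [0.6235, 0.2415, 0.3457]
orientation: [-180.0, -0.0, -105.5]
force: [1.2, 0.8, -0.3]
opening: 0.0199
gripper_force: 0.0
clk 10.5 p [0.6235 0.2415 0.3457] yaw -105.47 F [ 1.2  0.8 -0.3] op 0.0199 | total units [ 2.2803  0.234  -0.0716] spin -0.0553
middle_tray [314. 242.] [0.586 0.218 0.02 ] [  0.5791   0.1936 -24.3327] 0.4933
middle_tray [244. 139.] [ 0.269 -0.212  0.02 ] [ 0.2714 -0.2109 26.0947] 0.3111
middle_tray [213. 162.] [ 0.452 -0.189  0.02 ] [ 0.4463 -0.21   -9.2246] 0.3017
small_tray [182. 135.] [ 0.376 -0.393  0.02 ] [ 0.3767 -0.3825 26.4843] 0.4649
small_tray [212. 162.] [ 0.452 -0.193  0.02 ] [ 0.4522 -0.2058 -8.6925] 0.092
small_tray [103. 170.] [ 0.678 -0.401  0.02 ] [ 0.6833 -0.3578 72.6913] 0.3822
```

```bash
python3 -m creep '[[[0,0,0,-0.0553,0.3],[0.15,0.0287,0,0,0.3],[0.15,0.0287,0,0,0.3],[0.15,0.0287,0,0,0.3],[0.15,0.0287,0,0,0.3],[0.15,0.0287,0,0,0.3],[0.15,0.0287,0,0,0.3],[0.15,0.0287,0,0,0.3]]]' | tail -c 400
python3 -m creep '[[[0.15,0.0287,0,0,0.3],[0.15,0.0287,0,0,0.3],[0.15,0.0287,0,0,0.3],[0.15,0.0287,0,0,0.3],[0.15,0.0287,0,0,0.3],[0.15,0.0287,0,0,0.3],[0.15,0.0287,0,0,0.3],[0.14,0.0287,0,0,0.3]]]' | tail -c 400
python3 -m creep '[[[0,0,0,0,0.3],[0,0,0,0,0.3]]]' >/dev/null
python3 - <<'E'
from h import *
r=np.deg2rad(-10.5);to(.4534-.018*np.sin(r),-.2032+.018*np.cos(r),.198,-100.5)
a=snapshot('top')
# nested check: rim fit of middle inside big
hsv=cv2.cvtColor(a['frame'],cv2.COLOR_RGB2HSV);m=((hsv[...,0]>78)&(hsv[...,0]<98)&(hsv[...,1]>90)).astype(np.float32)
m[:,:120]=0;m[:,230:]=0;m[:100]=0;m[210:]=0
print('teal px',m.sum());print(fit([(a,m)],'middle_tray',(.617,.218),[np.deg2rad(-15.5)],z0=.002))
save(a,'t5.png',(110,90,350,270),3.2)
E
```

```text
clock: 11.32
tool_pos: [0.5449, 0.0412, 0.343]
orientation: [180.0, -0.0, -100.5]
force: [1.4, -0.3, -0.1]
opening: 0.0261
gripper_force: 0.0
clock: 11.98
tool_pos: [0.4562, -0.1844, 0.3432]
orientation: [180.0, 0.0, -100.5]
force: [1.6, 0.6, -0.3]
opening: 0.0262
gripper_force: 0.0
clk 12.15 p [ 0.4564 -0.1843  0.3431] yaw -100.66 F [0.1 0.6 0.3] op 0.0262 | total units [ 0.0058 -0.0023  0.7254] spin -0.0018
teal px 1500.0
(array([  0.6242111 ,   0.21607699, -15.99230789]), np.float64(0.2625880241394043))
```

View pics/t5.png

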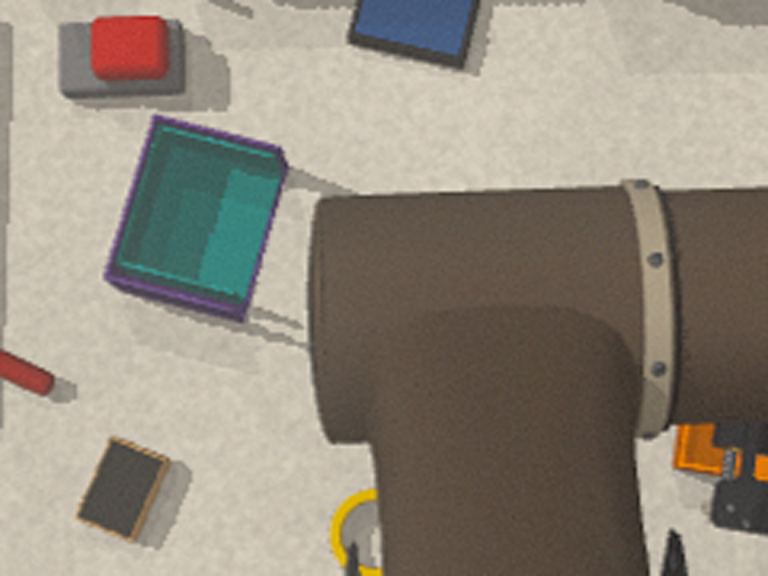

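The teal tray is fully home in the purple one: rims parallel, no gap at the back left edge (crop (110–155,120–275)). The orange tray is still in place under the gripper. I'll go down into it now.

```bash
python3 -m creep '[[[0.005,-0.002,0.15,0,0.3],[0,0,0.15,0,0.3],[0,0,0.15,0,0.3],[0,0,0.12,0,0.3],[0,0,0.08,0,0.3],[0,0,0.07,0,0.3],[0,0,0,0,0.4],[0,0,0,0,0.48]]]' | tail -c 400
python3 -m creep '[[[0,0,0,0,0.48],[0,0,0,0,0.48]]]' | tail -c 400
python3 - <<'E'
from h import *
u=np.array([np.sin(np.deg2rad(15.55)),np.cos(np.deg2rad(15.55))]);B=np.array([.6175,.2182])
S=B-.13*u;print('stage tcp',S,'home tcp',B+(.0295)*u)
to(*S,.198,-105.55)
E
```

```text
clock: 12.87
tool_pos: [0.4577, -0.1835, 0.1988]
orientation: [179.9, -0.0, -100.4]
force: [0.3, -0.5, -1.4]
opening: 0.0349
gripper_force: 0.0
clock: 13.03
tool_pos: [0.4581, -0.184, 0.2003]
orientation: [-179.9, 0.0, -100.5]
force: [-0.2, -0.4, -0.2]
opening: 0.0414
gripper_force: 0.0
stage tcp [0.5826497  0.09295841] home tcp [0.62540834 0.24662021]
clk 13.03 p [ 0.4581 -0.184   0.2003] yaw -100.47 F [-0.2 -0.4 -0.2] op 0.0414 | total units [-1.4748 -0.3605  0.0117] spin 0.0564
```

```bash
python3 -m creep '[[[-0.053,-0.012,0.01,0.0113,0.48],[-0.053,-0.012,0,0.0113,0.48],[-0.053,-0.011,0,0.0113,0.48],[-0.053,-0.01,0,0.0113,0.48],[-0.053,-0.009,0,0.0113,0.48],[-0.0536,-0.0082,0,0,0.48],[-0.0536,-0.0082,0,0,0.48],[-0.0536,-0.0082,0,0,0.48]]]' | tail -c 400
python3 -m creep '[[[-0.0536,-0.0082,0,0,0.48],[-0.0536,-0.0082,0,0,0.48],[-0.0536,-0.0082,0,0,0.48],[-0.0536,-0.0082,0,0,0.48],[-0.0536,-0.0082,0,0,0.48],[-0.0536,-0.0082,0,0,0.48],[-0.0536,-0.0082,0,0,0.48],[-0.0536,-0.0082,0,0,0.48]]]' | tail -c 400
python3 -m creep '[[[-0.0536,-0.0082,0,0,0.48],[-0.0536,-0.0082,0,0,0.48],[-0.0536,-0.0082,0,0,0.48],[-0.0536,-0.0082,0,0,0.48],[-0.0536,-0.0082,0,0,0.48],[-0.0536,-0.0082,0,0,0.48],[-0.0536,-0.0082,0,0,0.48],[0,0,0,0,0.48]]]' | tail -c 400
python3 - <<'E'
from h import *
to(.5826,.0930,.198,-105.55)
b=snapshot('scene');save(b,'s6.png',(190,130,370,280),4)
E
```

```text
clock: 13.7
tool_pos: [0.4934, -0.1045, 0.1979]
orientation: [-179.9, 0.0, -105.6]
force: [-0.4, -0.8, 1.1]
opening: 0.042
gripper_force: 0.4
clock: 14.37
tool_pos: [0.529, -0.0252, 0.1972]
orientation: [180.0, -0.0, -105.6]
force: [0.3, -1.4, 0.8]
opening: 0.0419
gripper_force: 0.4
clock: 15.03
tool_pos: [0.5611, 0.0449, 0.1974]
orientation: [-179.9, 0.0, -105.5]
force: [-0.0, 0.8, 0.3]
opening: 0.0424
gripper_force: 0.0
clk 15.03 p [0.5611 0.0449 0.1974] yaw -105.52 F [-0.   0.8  0.3] op 0.0424 | total units [-0.2605 -0.0393 -0.0031] spin 0.0003
```

View pics/s6.png

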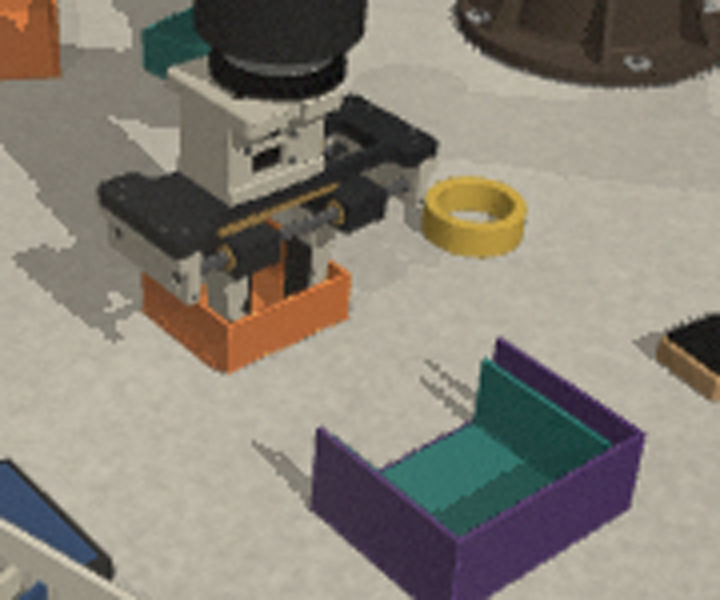

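The orange tray is square, with back-wall bottom corners at crop (228,372) and (349,312). The nested pair waits ahead. I'll check its offset from the fingers.

```bash
python3 - <<'E'
from h import *
b=snapshot('scene')
u=np.array([np.sin(np.deg2rad(15.55)),np.cos(np.deg2rad(15.55))]);v=np.array([u[1],-u[0]]);B=np.array([.6175,.2182])
for uv,z in(([247,222.8],.006),([277.3,208],.006),([277.3,201],.04),([247.3,211.5],.04)):
    p=ray(b,uv,z)[0][:2]-B;print('lateral',round(p@v*1000,1),'along',round(p@u*1000,1))
p=np.array(telemetry.get_obs()['tool_pos'][:2])-B;print('tcp lat',p@v,'along',p@u)
# teal nested inner wall check: teal rim at back corners
to(.5826,.0930,.198,-105.55)
E
```

```text
lateral 35.0 along -162.5
lateral -63.2 along -164.9
lateral -49.1 along -152.4
lateral 35.8 along -161.5
tcp lat -0.008579229712526538 along -0.18370797090366459
clk 15.13 p [0.56   0.0435 0.1972] yaw -105.56 F [-0.  -0.7 -0.1] op 0.0422 | total units [-0.2687 -0.0425 -0.0042] spin -0.0002
```

```bash
python3 -m creep '[[[-0.04,-0.014,0,0,0.48],[-0.04,-0.014,0,0,0.48],[-0.04,-0.014,0,0,0.48],[-0.04,-0.014,0,0,0.48],[-0.04,-0.014,0,0,0.48],[0,0,0,0,0.48],[0,0,0,0,0.48]]]' | tail -c 400
python3 - <<'E'
from h import *
b=snapshot('scene')
u=np.array([np.sin(np.deg2rad(15.55)),np.cos(np.deg2rad(15.55))]);v=np.array([u[1],-u[0]]);B=np.array([.6175,.2182])
p=np.array(telemetry.get_obs()['tool_pos'][:2])-B;print('tcp lat',p@v,'along',p@u)
to(.5826,.0930,.198,-105.55)
save(b,'s7.png',(215,140,365,290),4)
E
```

```text
clock: 15.72
tool_pos: [0.5844, 0.0784, 0.1971]
orientation: [-180.0, 0.0, -105.6]
force: [0.4, -0.7, -0.4]
opening: 0.042
gripper_force: 0.0
tcp lat 0.0054032137847851505 along -0.14403139628710515
clk 15.77 p [0.5841 0.078  0.1971] yaw -105.59 F [-0.  -0.2  0.2] op 0.042 | total units [-0.0703  0.0274 -0.0045] spin -0.0004
```

View pics/s7.png

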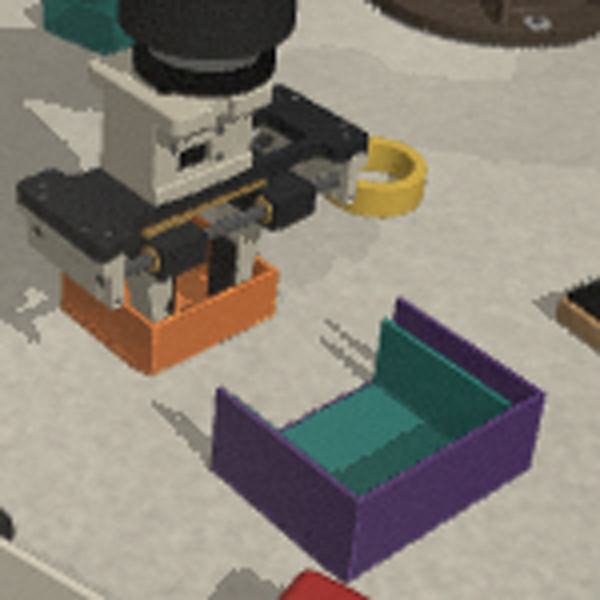

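The orange tray faces the nest squarely, with lower back corners at crop (152,375) and (275,312). The teal left rim end is at (383,318). I'll work out the offsets numerically.

```bash
python3 - <<'E'
from h import *
b=snapshot('scene')
u=np.array([np.sin(np.deg2rad(15.55)),np.cos(np.deg2rad(15.55))]);v=np.array([u[1],-u[0]]);B=np.array([.6175,.2182])
def L(n,col,row,z):
    p=ray(b,[215+col/4-.4,140+row/4-.4],z)[0][:2]-B;print(n,'lat',round(p@v*1000,1),'along',round(p@u*1000,1))
L('o bot +v',152,375,.006);L('o bot -v',275,312,.006);L('o top +v',153,325,.04);L('o top -v',276,268,.04)
L('teal -v rim mouth',384,318,.05);L('teal -v rim back',510,405,.05);L('purple -v mouth',399,298,.056);L('purple +v mouth',218,388,.056);L('purple back -v',545,395,.056);L('purple back +v',357,500,.056)
# model fit for orange, only using wall outlines: orange mask extents by candidate lateral
hsv=cv2.cvtColor(b['frame'],cv2.COLOR_RGB2HSV);m=((hsv[...,0]<14)&(hsv[...,1]>140)&(hsv[...,2]>60)).astype(np.uint8)
m[:190]=0;m[:,:225]=0;m[:,290:]=0;m[240:]=0
m=cv2.morphologyEx(m,cv2.MORPH_OPEN,np.ones((2,2)))
ys,xs=np.nonzero(m);print('orange cols',xs.min(),xs.max(),'rows',ys.min(),ys.max())
best=[]
for lat in np.arange(-.012,.012,.001):
  for al in np.arange(-.19,-.155,.001):
    for dy in(-3,0,3):
      p=B+lat*v+al*u;s=np.zeros((384*4,512*4),np.uint8)
      for q in quads('small_tray',(p[0],p[1],np.deg2rad(-15.55+dy)))[1:]:
        cv2.fillPoly(s,[np.round(proj(b,q)*4+1.5).astype(int)],1)
      s=cv2.resize(s.astype(np.float32),(512,384),interpolation=cv2.INTER_AREA)
      # rows below body only
      r=slice(214,242);best.append((np.abs(s[r]-m[r]).sum(),round(lat*1e3),round(al*1e3),dy))
print(sorted(best)[:6])
E
```

```text
o bot +v lat 48.6 along -124.2
o bot -v lat -48.4 along -126.4
o top +v lat 47.5 along -126.3
o top -v lat -45.6 along -126.2
teal -v rim mouth lat -51.5 along -45.4
teal -v rim back lat -50.4 along 44.8
purple -v mouth lat -65.4 along -48.2
purple +v mouth lat 66.8 along -49.6
purple back -v lat -64.8 along 54.5
purple back +v lat 67.2 along 50.5
orange cols 232 284 rows 195 233
[(np.float32(89.625), 0, -170, 0), (np.float32(90.625), -1, -170, 0), (np.float32(90.875), 0, -171, 0), (np.float32(92.5), -1, -171, 0), (np.float32(95.0), 0, -169, 0), (np.float32(96.0625), -1, -169, 0)]
```

```bash
python3 -m creep '[[[-0.02,-0.004,0,0,0.48],[-0.03,-0.004,0,0,0.48],[-0.05,0,0,0,0.48],[-0.05,0,0,0,0.48],[-0.05,0,0,0,0.48],[-0.05,0,0,0,0.48],[-0.05,0,0,0,0.48],[-0.05,0,0,0,0.48]]]' | tail -c 400
python3 -m creep '[[[-0.04,0,0,0,0.48],[-0.04,0,0,0,0.48],[-0.04,0,0,0,0.48],[-0.04,0,0,0,0.48],[-0.04,0,0,0,0.48],[-0.04,0,0,0,0.48]]]' | tail -c 400
python3 - <<'E'
from h import *
to(.6254,.2466,.198,-105.55)
E
```

```text
clock: 16.48
tool_pos: [0.6047, 0.146, 0.1973]
orientation: [-180.0, -0.0, -105.6]
force: [0.2, -1.1, 0.4]
opening: 0.0415
gripper_force: 0.4
clock: 16.98
tool_pos: [0.6176, 0.1918, 0.1973]
orientation: [-180.0, 0.0, -105.6]
force: [-0.1, 0.4, -1.2]
opening: 0.0418
gripper_force: 0.1
clk 16.98 p [0.6176 0.1918 0.1973] yaw -105.61 F [-0.1  0.4 -1.2] op 0.0418 | total units [-0.2745  0.0362 -0.0037] spin -0.0006
```

```bash
python3 -m creep '[[[-0.04,0,0,0,0.48],[-0.04,0,0,0,0.48],[-0.04,0,0,0,0.48],[-0.03,0,0,0,0.48],[-0.02,0,0,0,0.48],[-0.015,0,0,0,0.48],[-0.01,0,0,0,0.48]]]' | sed -n 1,4p
for i in 1 2 3 4; do python3 -m creep '[[[-0.008,0,0,0,0.48],[-0.005,0,0,0,0.48]]]' | sed -n 2,4p; done
python3 -c "
from h import *
to(.6254,.2466,.198,-105.55)"
```

```text
clock: 17.57
tool_pos: [0.6279, 0.2289, 0.1972]
orientation: [180.0, -0.0, -105.6]
force: [0.3, -1.7, 0.0]
tool_pos: [0.6285, 0.231, 0.1972]
orientation: [180.0, -0.0, -105.6]
force: [0.2, 0.0, -0.6]
tool_pos: [0.6292, 0.2335, 0.1972]
orientation: [180.0, -0.0, -105.6]
force: [0.0, 0.2, 0.4]
tool_pos: [0.63, 0.2361, 0.1973]
orientation: [-180.0, 0.0, -105.6]
force: [0.4, -0.4, 0.3]
tool_pos: [0.6307, 0.2387, 0.1973]
orientation: [-180.0, 0.0, -105.6]
force: [-0.4, -1.0, -0.2]
clk 18.23 p [0.6307 0.2387 0.1973] yaw -105.6 F [-0.4 -1.  -0.2] op 0.0421 | total units [-0.0308  0.0362 -0.0036] spin -0.0006
```

```bash
for i in 1 2 3; do python3 -m creep '[[[-0.007,0,0,0,0.48],[-0.003,0,0,0,0.48]]]' | sed -n 2,4p; done
python3 -c "
from h import *
to(.6254,.2466,.198,-105.55)"
```

```text
tool_pos: [0.6313, 0.2407, 0.1973]
orientation: [-180.0, 0.0, -105.6]
force: [-0.2, -0.5, 0.1]
tool_pos: [0.6318, 0.2426, 0.1973]
orientation: [-180.0, 0.0, -105.6]
force: [-0.0, -0.0, -0.0]
tool_pos: [0.6322, 0.244, 0.1972]
orientation: [180.0, -0.1, -105.6]
force: [-0.8, -4.3, 2.2]
clk 18.73 p [0.6322 0.244  0.1972] yaw -105.61 F [-0.8 -4.3  2.2] op 0.0422 | total units [-0.0035  0.036  -0.0038] spin -0.0007
```

It made contact at the expected depth (28.8 mm against 29). I'll press slightly, release, lift and inspect.

```bash
python3 -m creep '[[[-0.007,0,0,0,0.48],[0,0,0,0,0.48]]]' | sed -n 2,4p
python3 -m creep '[[[0.02,0,0,0,0.3],[0.03,0,0,0,0.3],[0,0,0,0,0.3],[0,0,-0.05,0,0.3],[0,0,-0.1,0,0.3],[0,0,-0.2,0,0.3],[0,0,-0.2,0,0.3],[0,0,-0.2,0,0.3]]]' | tail -c 400
python3 -m creep '[[[0.1,0,-0.1,0,0.3],[0.15,0,0,0,0.3],[0.15,0,0,0,0.3],[0.15,0,0,0,0.3],[0.15,0,0,0,0.3],[0.15,0,0,0,0.3],[0.15,0,0,0,0.3],[0.15,0,0,0,0.3]]]' | tail -c 400
python3 -m creep '[[[0.15,0,0,0,0.3],[0.15,0,0,0,0.3],[0.15,0,0,0,0.3],[0,0,0,0,0.3],[0,0,0,0,0.3]]]' >/dev/null
python3 - <<'E'
from h import *
to(0,0,0,0)
a=snapshot('top');b=snapshot('scene');B=np.array([.6175,.2182]);th=-15.55;r=np.deg2rad(th);u=np.array([-np.sin(r),np.cos(r)]);v=np.array([np.cos(r),np.sin(r)])
for s in(a,b):
  for q in DIM:
    for d in nets.landmark_of(s,q)[:3]:
      p=ray(s,d['uv'],.004)[0][:2]-B
      if np.hypot(*p)<.08: print(q,d['confidence'],'lat',(p@v*1e3).round(1),'along',(p@u*1e3).round(1))
# profile of colours in top view along centre axis and across, at floor/rim heights
hsv=cv2.cvtColor(a['frame'],cv2.COLOR_RGB2HSV)
def cl(p,z):
    uv=proj(a,[*(B+p[0]*v+p[1]*u),z])[0];h=hsv[int(round(uv[1])),int(round(uv[0]))]
    return '.' if h[1]<70 else 'O' if h[0]<16 else 'T' if 78<=h[0]<=100 else 'P' if h[0]>115 else '?'
for al in(-.035,-.01,.02): print('across at rim',al,''.join(cl((l,al),.05) for l in np.arange(-.075,.0751,.002)))
for l in(-.03,0,.03): print('along',l,''.join(cl((l,y),.05) for y in np.arange(-.06,.0601,.002)))
for q in('tape_roll','stamp','ink_pad','paper_punch','bead_jar','glue_brush'):
    print(q,[ray(a,d['uv'],0)[0][:2].round(3).tolist() for d in nets.landmark_of(a,q)[:1]])
for d in nets.masks_of(b,'small_tray')+nets.masks_of(b,'middle_tray'):
    x=ray(b,d['uv'],.02)[0]
    if np.hypot(*(x[:2]-B))<.08: print('mask',d['uv'],d['region'].sum())
E
```

```text
tool_pos: [0.6323, 0.2443, 0.1973]
orientation: [179.9, -0.2, -105.7]
force: [-1.1, -7.8, 3.8]
clock: 19.57
tool_pos: [0.6298, 0.2362, 0.3497]
orientation: [-180.0, 0.0, -105.6]
force: [1.4, 0.8, 0.5]
opening: 0.0264
gripper_force: 0.0
clock: 20.23
tool_pos: [0.5675, 0.0135, 0.3684]
orientation: [-179.9, 0.1, -105.6]
force: [0.5, -0.3, 0.9]
opening: 0.0261
gripper_force: 0.0
clk 20.65 p [ 0.5435 -0.0733  0.3683] yaw -105.73 F [ 0.5 -0.1  0.3] op 0.0264 | total units [0.3837 2.7151 1.8417] spin -1.1747
big_tray 0.91 lat -0.6 along -2.1
small_tray 0.75 lat -6.3 along -10.4
across at rim -0.035 OOOOOO?OOOOO..OOOOOO.OO?.OO??OOOO.OOOO..OOOOOOOOO?...OOOOOO??.O?.O???.OOO?OO
across at rim -0.01 .OOO?OOO?.OOOOOOOOOOOOOOOOOOOO?OOOOOOOOOOOOOOOO.?OO.OOOOOOOOOOOOOOOOOO.O??O.
across at rim 0.02 OOO??OOOOOOOOOOOOOO.OOOOOOOOOOO??O..OOOOOO?OOOOO??OOOOOOOOOOOOOO?OOOO?OOOO.O
along -0.03 OOOOOOOO?..O?OOOOO.OOO???OOOOOOOOOOOOOOOOO.OOOOOOOOOO?OOOOOOO
along 0 .O?OOO.OOOO?OO?OOOOOOOOOOOOOOOOOOO?OOOOOOOOOOOO?OO??OOOO?OOOO
along 0.03 O?O..OOOO?..OOOO.O..OOOOOOOOOOOOOOOOOOOOOOOOOOOOO?OOOOOOOO?O.
tape_roll [[0.369, 0.081]]
stamp [[0.534, -0.424]]
ink_pad [[0.793, 0.045]]
paper_punch [[0.766, 0.287]]
bead_jar []
glue_brush [[0.531, 0.417]]
mask [311.0, 242.7] 949
mask [327.4, 233.1] 180
```

The arm hides the nest in the top view, so I'll move further back and look again.

```bash
python3 -m creep '[[[0.1,0.08,0,0,0.3],[0.1,0.08,0,0,0.3],[0.1,0.08,0,0,0.3],[0.1,0.08,0,0,0.3],[0.1,0.08,0,0,0.3],[0.1,0.05,0,0,0.3],[0,0,0,0,0.3],[0,0,0,0,0.3]]]' | sed -n 1,3p
python3 - <<'E'
from h import *
a=snapshot('top');b=snapshot('scene');B=np.array([.6175,.2182]);r=np.deg2rad(-15.55);u=np.array([-np.sin(r),np.cos(r)]);v=np.array([np.cos(r),np.sin(r)])
for n,s in(('top',a),('scene',b)):
  hsv=cv2.cvtColor(s['frame'],cv2.COLOR_RGB2HSV)
  def cl(p,z):
    uv=proj(s,[*(B+p[0]*v+p[1]*u),z])[0];h=hsv[int(round(uv[1])),int(round(uv[0]))]
    return '.' if h[1]<80 else 'O' if h[0]<16 else 'T' if 78<=h[0]<=100 else 'P' if h[0]>115 else '?'
  for al in(-.035,-.01,.02,.03): print(n,'across',al,''.join(cl((l,al),.05) for l in np.arange(-.075,.0751,.002)))
  for l in(-.03,0,.03): print(n,'along',l,''.join(cl((l,y),.05) for y in np.arange(-.06,.0601,.002)))
hsv=cv2.cvtColor(a['frame'],cv2.COLOR_RGB2HSV)
m=((hsv[...,0]<16)&(hsv[...,1]>120)).astype(np.uint8);m[:,:110]=0;m[:,225:]=0;m[:90]=0;m[210:]=0
m=m.astype(np.float32);print('orange px',m.sum())
f,c=fit([(a,m)],'small_tray',(.617,.218),[r],z0=.004);p=f[:2]-B;print('orange fit lat',p@v,'along',p@u,'yaw',f[2],c)
for q in('stamp','bead_jar','paper_punch'): print(q,[ray(a,d['uv'],0)[0][:2].round(3).tolist() for d in nets.landmark_of(a,q)[:2]])
E
```

```text
clock: 22.12
tool_pos: [0.4242, -0.1642, 0.3677]
orientation: [-179.9, 0.0, -105.7]
top across -0.035 .....P.....T..OOOOOOOOOOOOOOOOOOOOOOOOOOOOOOOOOOOOOOOOOOOOOOOO.....TT.P.....
top across -0.01 ....PP....TTTOOOOOOOOOOOOOOOOOOOOOOOOOOOOOOOOOOOOOOOOOOOOOOOOOO....T...P....
top across 0.02 .....P......TOOOOOOOOOOOOOOOOOOOOOOOOOOOOOOOOOOOOOOOOOOOOOOOOOO....T...P....
top across 0.03 ...........TTOOOOOOOOOOOOOOOOOOOOOOOOOOOOOOOOOOOOOOOOOOOOOOOOOO....T...P....
top along -0.03 .P?TOOOOOOOOOOOOOOOOOOOOOOOOOOOOOOOOOOOOOOOOOOOOOOOO.T.PP....
top along 0 .PT.OOOOOOOOOOOOOOOOOOOOOOOOOOOOOOOOOOOOOOOOOOOOOOOOT........
top along 0.03 ..T??OOOOOOOOOOOOOOOOOOOOOOOOOOOOOOOOOOOOOOOOOOOOOO..T.......
scene across -0.035 ..PPPPPPPP..TTTTTTOOO..........................................OOO...P......
scene across -0.01 .PPPPPPPPP.TTTTTT..OOOOOOOOOOOOOOOOOO...........P..........?....OOO.P..P.P..
scene across 0.02 .PPPPPPPPP..TTTTTTOOOOOOOOOOOOOOOOOOOOOOOOOOOOOOOOOOOOOOOOOOOOOOOOO.PPP..PP.
scene across 0.03 ..PPPPPPPPPTTTTTTT.OOOOOOOOOOOOOOOOOOOOOOOOOOOOOOOOOOOOOOOOOOOOOOOO..PPPPPPP
scene along -0.03 ...............OOOOOOOOOOOOOOOOOOOOOOOOOOOOOOOOOOOOOOOPPPPPPP
scene along 0 ..........................?OOOOOOOOOOOOOOOOOOOOOOOOOOPPPPPPPP
scene along 0.03 ..........................OOOOOOOOOOOOOOOOOOOOOOOOOOOOPPPPPPP
orange px 1990.0
orange fit lat 0.003207886520944282 along 0.0005146493856092325 yaw -16.064833123012303 0.3059142827987671
stamp [[0.41, 0.275], [0.614, 0.227]]
bead_jar []
paper_punch [[0.772, 0.285]]
```

```bash
python3 -c "
from h import *
print(workorder.close_job())"
```

```text
the job is handed in; nothing more can be done
None
```

The teal tray is fully home in the purple tray and the orange tray fully home in the teal one, slid in that order without lifting, and the job was handed in at about 22 s; I couldn't re-check the bead jar in the last picture, but the gripper never came near it.

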